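# Seat the weighing pan on the kitchen scale

## Robot

A 6-joint arm with a two-finger parallel gripper is mounted at the origin on a cart in front of the work surface, level with it; the furniture and walls round the work are solid. World frame = base frame: x ahead of the robot, y to its left, z up, the work surface at z = 0. Lengths are in m, angles in rad, forces in N, time in s.
With the tool pointing down it reaches from about 0.35 to 0.775 m from the base axis. Payload 5.5 kg.
Tool frame: the origin (TCP) lies at the very end of the fingers, on their centre line; the grasp point (between the pads) lies env.pinch_z behind it (env.pinch_z is the distance from the TCP to the grasp point, in m); z points along the fingers, y is the line along which they close (so a half turn about z gives the same grasp; the last joint's range is limited). The gripper opens to 85 mm and grips with 20 to 120 N. Pads are 22 mm wide; open, the fingers measure 114 mm over their backs; the gripper's body (76 mm by 85 mm) begins 54 mm behind the grasp point. The pads swing forward as they close: fully open they stand 13 mm farther back than shut.
Start: joints at [-1.411, 0.313, 0.046, 1.304, 0, 1.431], TCP at [0.17, -0.549, 0.231] pointing down, gripper open.
Joint ranges: [-2.76, 2.76], [-0.86, 1.69], [-1.03, 1.26], [-2.2, 2.34], [-1.47, 1.5], [-3.14, 3.14]. Speed limits (rad/s): [2.57, 2.57, 3.14, 3.14, 3.14, 3.14].

## Interface

Orientations are given as a unit quaternion [w, x, y, z].
In Python, from workcell import env, eyes gives the robot as it stands.
- The arm moves only by the shell command python3 -m jog 'ROWS' [FORCE]. ROWS is JSON, one flat list of numbers, 7 for each row, row after row: the shift along the world's x, y, z as a fraction of full scale, then the turn, a rotation vector about the world's x, y, z as a fraction of full scale, then the opening, from -1 (shut) to 1 (fully open), so that 0 is half open. A call has 1 to 12 rows; each row is the pose to reach, as a shift and turn from the pose commanded when the call began, turning the shorter way round; what a row does not reach only later rows make up. Full scale, the value 1, is 20 cm for a shift and pi rad for a turn. A row lasts 1/12 s, in which the tool goes at most 41.7 mm and 7.16 degrees, less where a joint would pass 70% of its speed; a pose out of reach is approached as far as the arm can. A call with a number of a shift or a turn outside -1 to 1 is refused whole. A call with a gripper value outside its range is refused whole. The fingers move at their own pace and stop on an object; FORCE is the grip in N (left out, the last holds). Time passes only in rows, so rows that repeat a pose let the fingers close. It gives the time, the measured TCP pose, the force, the opening and the grip force at its end, in the units of the state.
- env.get_state(): the state, without advancing time (a new reading comes with each control period).
- eyes.read_camera(name): name is "scene" or "top" or "wrist"; returns (picture, depth): 384x512x3 uint8, red, green, blue; 384x512 float32, m along the optical axis (not along the pixel's ray), 0 where there is no reading.
- eyes.calibration(name): a dict with "fx", "fy", "cx", "cy" (pixels), "R" (3x3) and "t" (3): a world point X has camera coordinates R X + t; the wrist camera has in their place "tool_from_camera" (4x4, takes a point from camera to tool coordinates, whose origin is the TCP and whose axes are the flange's). Camera axes: x right, y down, z forward; pixel columns grow to the right and rows downward; lengths in m; the calibration is good to about 2 mm. The wrist camera is an equidistant fisheye: a pixel r from the principal point sees the ray r / f radians off the axis. A picture is of the moment at which its call begins: read the wrist's pose just before it. calibration takes no time and is no camera call.
- env.hand_in(): hands the job in; it is judged then, once.
The state is a dict: "clock": time; "joint_pos": joint angles; "qvel": joint speeds; "tau": joint torques, N m; "tcp_pos": TCP position; "orientation": TCP orientation; "wrist_force": force on the tool from outside, world axes, zero at the start; "ft_torque": the same for the moment, N m; "finger_gap": finger opening in m; "grip_force": force on a finger pad.
Only numpy, scipy, OpenCV 4.12 (cv2) and the standard library are available. Lean on these libraries where they do the work, as an engineer would, in place of code of your own. Each camera call takes 0.05 s, during which the arm holds its last target. There are 200 camera calls.

## Task

Lift the weighing pan by its wooden handle and put it back on the kitchen scale, pouring lip pointing away from the scale's display. Press it down gently, never harder than about 20 N, until both spring clips have snapped over its rolled edges and pulled it fully home, level on all three balls. Then let go, leaving the jars and the tin where they are.

Things in the scene. Friction and masses are not known exactly. Their poses are not given: they have to be found in the camera images.
- pan_grip (a point): Centre of the wooden handle bar (80 x 14 x 16 mm along x, y, z) of the loose steel weighing pan: 120 x 122 mm tray, round lip, 0.32-0.52 kg. Grip across the bar's width from above. x points along the bar to the lip, z up. 80 mm above the underside of the pan, which stands level on the worktop on three V-shaped runners; tray floor 65 mm below the bar's centre.
- pan_lip (a point): Tip of the pan's round pouring lip (the only side without a low wall): 85 mm along the pan's x and 67 mm below pan_grip. Axes as pan_grip.
- scale: White scale housing, 200 x 164 x 39 mm, fixed to the worktop. Origin: centre of underside, z up; the black display and two round keys are on its -x side. An aluminium spider stands over it on a stem and carries three 14 mm steel balls (one towards +x, two towards -x), which fit the pan's runners, and two sprung clips (at +y and -y).
- seat (a point): Middle of where pan_grip can be when the pan is home, axes as the scale's (the pan's x along them). Fixed to the housing, 152 mm above its underside. The spider itself is not measured: its stem adjusts, so the true seat is up to 14 mm higher or lower, 3 mm off in x, 2 mm in y and 0.04 rad turned from this, to be found by feel. The V runners catch the balls from about 6 mm off.
- clip_l (a joint): Opening (m) of the +y spring clip, a damped slider with a 14 mm roller: 0 bare, about 0.0026 with the pan home, 0.003 to 0.008 as the edge passes. Edge meets roller 14 to 16 mm above home; 5 to 15 N down takes it past the roller's middle, 5 mm above home, then the clips pull down (up to 5 N felt) and draw the released pan home. More than 20 N of push is too hard.
- clip_r (a joint): The same for the clip on the scale's -y side.
- honey_mid (a point): Centre of a honey jar, 71 mm across, 110 mm high: a bystander on the worktop.
- tin_mid (a point): Centre of a low tin, 76 mm across, 58 mm high: a bystander on the worktop.
- jar_mid (a point): Centre of a jar with a screw lid, 73 mm across, 91 mm high: a bystander on the worktop.
There are look-alikes about, which are no part of the job. Leave any orange or purple look-alike of the part that bears pan_grip alone.

How it is judged:
By the outcome, as a careful person would: the job done as asked, in the order asked, and still so for the second after the job is handed in, with the robot touching nothing.
It also fails if it takes over 48 s, if anything falls off the work surface, if the arm or the gripper's body presses on something with over 40 N, if the wrist force passes 120 N, or if a joint passes its speed limit or range.

## Working session

There is one attempt and no reset: what is moved stays moved. The work goes in short steps, Python scripts to look and compute and a shell command to move; the robot and the scene stay as the last step left them, time stands still between calls to the robot, and variables do not carry over. Pictures are saved under pics/ and viewed, at most 10 in all, crops included, and the job is handed in when it is done.

```bash
mkdir -p pics
cat > h.py <<'E'
from workcell import env, eyes
import numpy as np, cv2
def snap(n,tag):
    im,d=eyes.read_camera(n); np.savez(f'pics/{tag}.npz',im=im,d=d)
    cv2.imwrite(f'pics/{tag}.png',im[:,:,::-1]); return im,d
def w(n,d,u,v):
    c=eyes.calibration(n); z=d[v,u]
    p=np.array([(u-c['cx'])/c['fx']*z,(v-c['cy'])/c['fy']*z,z])
    return np.array(c['R']).T@(p-np.array(c['t']))
def cloud(n,d):
    c=eyes.calibration(n); v,u=np.mgrid[:384,:512]
    p=np.stack([(u-c['cx'])/c['fx']*d,(v-c['cy'])/c['fy']*d,d],-1)-np.array(c['t'])
    return p@np.array(c['R'])
E
python3 - <<'E'
from h import *
a,_=snap('top','top1'); b,_=snap('scene','scene1')
print(env.pinch_z, env.get_state()); 
for n in('top','scene'):print(eyes.calibration(n))
E
```

```text
0.0187 {'clock': 0.1, 'joint_pos': array([-1.41055288e+00,  3.13961995e-01,  4.51117323e-02,  1.30364399e+00,
        2.49462762e-05,  1.43123737e+00]), 'qvel': array([-0.00037885, -0.00161383,  0.00252516,  0.00035385, -0.00147648,
       -0.00052518]), 'tau': array([ 2.23599774e-03, -4.81722236e+01,  2.99246442e+01,  1.26524147e-02,
       -8.81864412e-05, -3.36867174e-06]), 'tcp_pos': array([ 0.1697614 , -0.54888323,  0.23048502]), 'orientation': array([-8.49047292e-04,  9.88785483e-01,  1.49340376e-01,  3.69243299e-06]), 'wrist_force': array([0.47734012, 0.40616907, 0.09793912]), 'ft_torque': array([-0.0232098 ,  0.02848472,  0.00454185]), 'grip_force': 0.0, 'finger_gap': 0.0854718417887124}
{'fx': 361.5025835206752, 'fy': 361.5025835206752, 'cx': 259.80561007859006, 'cy': 189.87088335559534, 'R': array([[-7.83845816e-03, -9.99969273e-01, -1.03653922e-04],
       [-9.83377881e-01,  7.72720728e-03, -1.81406264e-01],
       [ 1.81401491e-01, -1.32001444e-03, -9.83408235e-01]]), 't': array([0.00281007, 0.61816119, 0.96485671])}
{'fx': 443.58323168041727, 'fy': 443.58323168041727, 'cx': 254.34377433142348, 'cy': 190.02170543769222, 'R': array([[-0.50640519, -0.86212203, -0.01730273],
       [-0.47411869,  0.29514281, -0.82951925],
       [ 0.7202536 , -0.4118693 , -0.55821002]]), 't': array([0.28215471, 0.39274195, 0.91504753])}
```

View pics/top1.png

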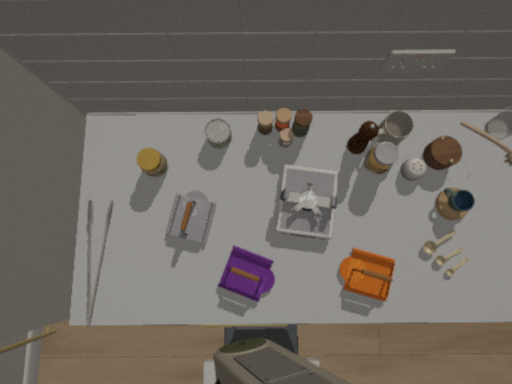

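View pics/scene1.png

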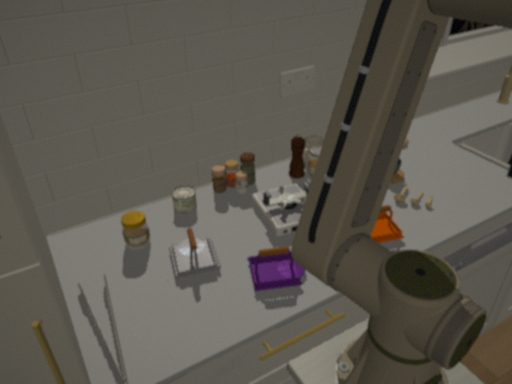

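The top view shows the steel pan at about (190,218) with its lip up the image, and the scale at about (308,203). The purple and orange look-alikes are at (246,274) and (370,274). I'll enlarge the pan and scale to read them more closely.

Run:
```python
from h import *
im=np.load('pics/top1.npz')['im']; d=np.load('pics/top1.npz')['d']
a=cv2.resize(im[175:255,150:230],None,fx=5,fy=5,interpolation=cv2.INTER_CUBIC)
b=cv2.resize(im[162:242,268:348],None,fx=5,fy=5,interpolation=cv2.INTER_CUBIC)
cv2.imwrite('pics/crop1.png',np.hstack([a,b])[:,:,::-1])
P=cloud('top',d)
hsv=cv2.cvtColor(im,cv2.COLOR_RGB2HSV)
# bar: wood pixels by height
X=P[175:255,150:230].reshape(-1,3); m=(X[:,2]>.078)&(X[:,2]<.1)
c=hsv[175:255,150:230].reshape(-1,3)
m&=c[:,1]>100
B=X[m]; print(len(B),B.mean(0)); 
r=cv2.minAreaRect((B[:,:2]*1000).astype(np.float32)); print('bar',r)
# scale housing top
X=P[155:250,265:350].reshape(-1,3); m=(X[:,2]>.033)&(X[:,2]<.045)
r=cv2.minAreaRect((X[m][:,:2]*1000).astype(np.float32)); print('scale',r,m.sum())
m=(X[:,2]>.05); print(np.percentile(X[m],[0,50,100],axis=0))
for u,v in((151,161),(218,133),(383,157)):print(w('top',d,u,v))
```

```text
126 [0.54323696 0.19867551 0.08610668]
bar ((543.5018920898438, 199.1160125732422), (11.271329879760742, 75.63299560546875), 76.4815444946289)
scale ((590.0018310546875, -136.01742553710938), (161.45631408691406, 197.9145050048828), 81.9537582397461) 2876
[[ 4.32881627e-01 -2.13941790e-01  5.56122973e-02]
 [ 5.87243148e-01 -1.35870632e-01  6.33261768e-02]
 [ 6.41516427e-01 -6.93054443e-04  1.06098664e+00]]
[0.6954455  0.29864662 0.09111075]
[0.7878095  0.11842486 0.05536492]
[ 0.69706041 -0.33841613  0.10834881]
```

View pics/crop1.png

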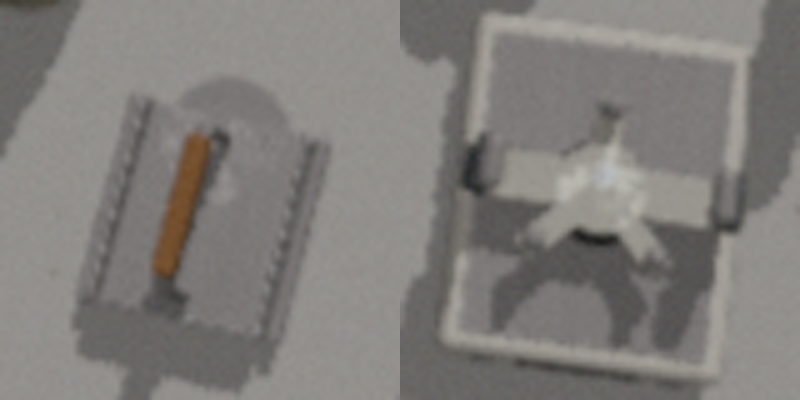

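```bash
python3 - <<'E'
from h import *
c=eyes.calibration('wrist'); print({k:np.round(v,3) for k,v in c.items()})
z=np.load('pics/top1.npz'); P=cloud('top',z['d'])
Q=P[170:240,275:342]; X=Q.reshape(-1,3)
y=-.1405; R=np.array([[np.cos(y),np.sin(y)],[-np.sin(y),np.cos(y)]])
L=np.c_[(X[:,:2]-[.590,-.136])@R.T,X[:,2]]*1000
m=(L[:,2]>48)&(L[:,2]<130)
L=L[m]; L=L[np.argsort(-L[:,0])]
for lo in range(-70,70,8):
    s=L[(L[:,0]>=lo)&(L[:,0]<lo+8)]
    print(lo,[(int(a),int(b)) for _,a,b in s[np.argsort(s[:,1])]][::2])
E
python3 -m jog '[0,0,0.2,0,0,-0.04,1, 0.2,0.2,0.35,0,0,-0.07,1, 0.35,0.4,0.35,0,0,-0.1,1, 0.5,0.6,0.35,0,0,-0.14,1, 0.65,0.8,0.35,0,0,-0.14,1, 0.75,1,0.35,0,0,-0.14,1, 0.75,1,0.35,0,0,-0.14,1, 0.75,1,0.35,0,0,-0.14,1, 0.75,1,0.35,0,0,-0.14,1]'
```

```text
{'fx': np.float64(297.319), 'fy': np.float64(297.319), 'cx': np.float64(253.427), 'cy': np.float64(196.619), 'tool_from_camera': array([[ 0.   , -0.964, -0.266,  0.068],
       [ 1.   ,  0.   ,  0.   ,  0.001],
       [-0.   , -0.266,  0.964, -0.142],
       [ 0.   ,  0.   ,  0.   ,  1.   ]])}
-70 []
-62 []
-54 [(-31, 59)]
-46 [(-37, 70), (-35, 77), (-33, 60), (-31, 72), (-30, 58), (-27, 76), (-26, 64), (31, 61), (34, 62), (36, 64), (38, 75), (39, 62)]
-38 [(-40, 62), (-35, 74), (-35, 75), (-32, 77), (-30, 77), (-29, 76), (-27, 76), (-26, 62), (-25, 73), (-24, 62), (-21, 57), (-20, 62), (21, 60), (26, 62), (28, 61), (30, 74), (32, 75), (33, 74), (36, 76), (38, 73), (39, 78), (41, 73), (42, 59), (43, 61)]
-30 [(-34, 62), (-31, 59), (-28, 65), (-25, 61), (-23, 59), (-22, 61), (-19, 64), (-17, 63), (-16, 63), (-14, 62), (-11, 66), (-4, 56), (0, 59), (2, 60), (8, 63), (16, 63), (19, 63), (21, 61), (22, 62), (24, 63), (27, 64), (27, 66), (30, 66), (34, 78), (36, 75)]
-22 [(-78, 56), (-71, 80), (-69, 91), (-66, 77), (-64, 74), (-60, 62), (-59, 57), (-41, 61), (-25, 59), (-22, 60), (-19, 59
[... 3286 characters left out ...]
 63), (59, 90), (62, 97), (65, 96), (65, 89), (68, 94), (70, 94), (70, 92), (73, 89), (74, 66), (77, 66), (79, 64)]
18 [(-15, 61), (-12, 61), (-9, 61), (-7, 61), (-6, 62), (-3, 66), (0, 64), (1, 62), (2, 60), (4, 65), (7, 62), (7, 61), (10, 63), (12, 61)]
26 [(-6, 59), (-5, 62), (-2, 63), (0, 61), (2, 60), (5, 60), (5, 62)]
34 [(-7, 64), (-7, 63), (-4, 65), (-2, 59), (-1, 65), (0, 78), (0, 63), (2, 74), (3, 63), (6, 61)]
42 [(-6, 71), (-4, 75), (-2, 76), (-1, 76), (1, 79), (2, 72), (3, 74), (5, 72), (6, 61), (7, 60)]
50 [(4, 62)]
58 []
66 []
clock: 0.85
tcp_pos: [0.3209, -0.3471, 0.3016]
orientation: [-0.0, 0.998, -0.068, 0.0]
wrist_force: [0.0, -0.7, -0.7]
finger_gap: 0.0853
grip_force: 0.0
```

```bash
python3 -m jog '[0.2,0.15,0,0,0,0.005,1, 0.4,0.3,0,0,0,0.01,1, 0.6,0.45,0,0,0,0.01,1, 0.8,0.6,0,0,0,0.01,1, 1,0.75,0,0,0,0.01,1, 1,0.95,0,0,0,0.01,1, 1,1,0,0,0,0.01,1, 1,1,0,0,0,0.01,1, 1,1,0,0,0,0.01,1, 1,1,0,0,0,0.01,1]'
python3 -m jog '[0.2,0.03,0,0,0,0,1, 0.32,0.05,-0.05,0,0,0,1, 0.32,0.05,-0.1,0,0,0,1, 0.32,0.05,-0.1,0,0,0,1, 0.32,0.05,-0.1,0,0,0,1]'
cat >> h.py <<'E'
from scipy.spatial.transform import Rotation as Ro
def pose():
    s=env.get_state(); q=s['orientation']; T=np.eye(4)
    T[:3,:3]=Ro.from_quat(np.r_[q[1:],q[0]]).as_matrix(); T[:3,3]=s['tcp_pos']; return T
def wcloud(d,T):
    c=eyes.calibration('wrist'); v,u=np.mgrid[:384,:512]
    x=(u-c['cx'])/c['fx']; y=(v-c['cy'])/c['fy']; r=np.hypot(x,y)+1e-9; k=np.tan(r)/r*d
    M=T@c['tool_from_camera']
    return np.stack([x*k,y*k,d],-1)@M[:3,:3].T+M[:3,3]
E
python3 - <<'E'
from h import *
T=pose(); print(T.round(3)); im,d=snap('wrist','w1'); np.save('pics/w1c.npy',wcloud(d,T))
E
```

```text
clock: 1.68
tcp_pos: [0.5198, -0.1507, 0.3008]
orientation: [0.0, 0.999, -0.055, -0.0]
wrist_force: [0.0, 0.0, -0.4]
finger_gap: 0.0854
grip_force: 0.0
clock: 2.1
tcp_pos: [0.5824, -0.1411, 0.2804]
orientation: [-0.0, 0.998, -0.056, -0.001]
wrist_force: [0.3, 0.7, 0.2]
finger_gap: 0.0855
grip_force: 0.0
[[ 0.994 -0.111 -0.003  0.582]
 [-0.111 -0.994  0.    -0.141]
 [-0.003 -0.    -1.     0.28 ]
 [ 0.     0.     0.     1.   ]]
```

View pics/w1.png

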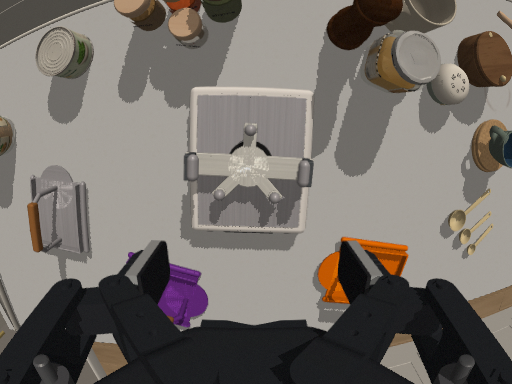

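The wrist view shows the scale from above. The front ball is at (251,130), the rear balls at (218,193) and (274,197), the rollers at (192,166) and (305,172), and the display edge at the bottom near (245,231). That puts the lip direction up the image, towards scale +x.

Run:
```python
from h import *
P=np.load('pics/w1c.npy'); q=P[70:250,170:330]
X=q.reshape(-1,3); m=(X[:,2]>.033)&(X[:,2]<.045)&(abs(X[:,0]-.59)<.13)
r=cv2.minAreaRect((X[m][:,:2]*1000).astype(np.float32)); print('scale',r)
c=np.array(r[0])/1000; 
a=np.deg2rad(r[2]-90 if r[1][0]<r[1][1] else r[2]); print('yaw',a,c)
R=np.array([[np.cos(a),np.sin(a)],[-np.sin(a),np.cos(a)]])
L=np.c_[(X[:,:2]-c)@R.T,X[:,2]]*1000
def f(n,x,y,rad,lo,hi):
    m=(np.hypot(L[:,0]-x,L[:,1]-y)<rad)&(L[:,2]>lo)&(L[:,2]<hi); print(n,m.sum(),L[m].mean(0).round(1),((L[m].min(0)+L[m].max(0))/2).round(1),L[m][:,2].max().round(1))
f('front',46,0,14,70,85);f('rr',-38,-31,14,70,85);f('rl',-38,33,14,70,85)
f('clipr',0,-65,25,85,110);f('clipl',0,65,25,85,110);f('plate z',0,0,20,50,70)
# pan, top view refined
z=np.load('pics/top1.npz'); P=cloud('top',z['d'])[170:265,140:240].reshape(-1,3)
a=np.deg2rad(-13.5);R=np.array([[np.cos(a),np.sin(a)],[-np.sin(a),np.cos(a)]])
L=np.c_[(P[:,:2]-[.5435,.199])@R.T,P[:,2]]*1000
for lo,hi in((8,14),(14,22),(22,30),(30,45),(45,70)):
    m=(L[:,2]>lo)&(L[:,2]<hi)&(np.hypot(L[:,0],L[:,1])<110); print(lo,hi,m.sum(),np.percentile(L[m],[1,50,99],axis=0).round(0).tolist())
```

```text
scale ((590.79736328125, -137.07794189453125), (162.14527893066406, 197.2891082763672), 81.73253631591797)
yaw -0.14429446207629176 [ 0.59079736 -0.13707794]
front 106 [44.3  0.1 75.3] [44.1  0.2 74.5] 78.7
rr 101 [-36.1 -31.7  75. ] [-36.8 -31.8  74.4] 78.8
rl 97 [-34.7  35.4  75.1] [-35.4  35.6  74.5] 78.8
clipr 369 [ -0.8 -63.9  94.1] [ -1.4 -64.4  92.8] 97.8
clipl 387 [ 1.8 66.  94. ] [ 1.4 66.9 92. ] 97.8
plate z 824 [ 0.2 -0.  62.5] [-0.1  0.1 62.2] 64.9
8 14 747 [[-55.0, -58.0, 9.0], [7.0, -4.0, 13.0], [82.0, 61.0, 14.0]]
14 22 784 [[-57.0, -58.0, 14.0], [7.0, -5.0, 15.0], [79.0, 61.0, 21.0]]
22 30 136 [[-59.0, -49.0, 22.0], [-20.0, 1.0, 26.0], [56.0, 53.0, 30.0]]
30 45 15 [[-53.0, -49.0, 30.0], [32.0, -1.0, 32.0], [58.0, 51.0, 45.0]]
45 70 14 [[-49.0, -2.0, 50.0], [-44.0, -0.0, 62.0], [50.0, 6.0, 69.0]]
```

```bash
python3 -m jog '[0,0.2,0,0,0,-0.02,1, 0,0.4,0,0,0,-0.04,1, -0.05,0.6,-0.1,0,0,-0.04,1, -0.1,0.8,-0.2,0,0,-0.04,1, -0.15,1,-0.3,0,0,-0.04,1]'
python3 -m jog '[-0.05,0.2,-0.05,0,0,0,1, -0.05,0.4,-0.1,0,0,0,1, -0.05,0.6,-0.1,0,0,0,1, -0.05,0.7,-0.1,0,0,0,1, -0.05,0.7,-0.1,0,0,0,1, -0.05,0.7,-0.1,0,0,0,1, -0.05,0.7,-0.1,0,0,0,1]'
python3 - <<'E'
from h import *
T=pose(); im,d=snap('wrist','w2'); P=wcloud(d,T); np.save('pics/w2c.npy',P)
hsv=cv2.cvtColor(im,cv2.COLOR_RGB2HSV)
m=(P[...,2]>.076)&(P[...,2]<.1)&(hsv[...,1]>90)&(np.hypot(P[...,0]-.5435,P[...,1]-.199)<.06)
B=P[m]; print(m.sum(),B.mean(0)); r=cv2.minAreaRect((B[:,:2]*1000).astype(np.float32)); print(r)
print(np.argwhere(m).min(0),np.argwhere(m).max(0)); x=T[:2,0];print(T[:3,3],'toolx yaw',np.degrees(np.arctan2(x[1],x[0])))
E
```

```text
clock: 2.57
tcp_pos: [0.5507, -0.0143, 0.2366]
orientation: [-0.013, 0.996, -0.092, 0.002]
wrist_force: [-0.4, 0.1, -0.6]
finger_gap: 0.0855
grip_force: 0.0
clock: 3.15
tcp_pos: [0.5313, 0.0305, 0.2166]
orientation: [-0.029, 0.998, -0.063, 0.002]
wrist_force: [0.1, -0.2, -0.3]
finger_gap: 0.0851
grip_force: 0.0
974 [0.54627784 0.1971573  0.08466723]
((545.1054077148438, 199.1207275390625), (14.058433532714844, 78.45157623291016), 75.9339599609375)
[158  98] [228 113]
[0.53133311 0.03046495 0.21664242] toolx yaw -7.190308575525995
```

View pics/w2.png

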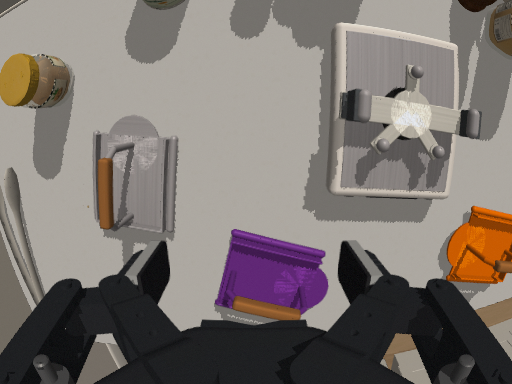

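The pan is on the left, with its bar from (106,160) to (106,227), and the scale is at upper right. The arm stopped short of its target and has tilted, so I'll check the joints.

Run:
```python
from h import *
s=env.get_state(); print(s['joint_pos'].round(3),s['qvel'].round(3),s['tcp_pos'],pose().round(3), s['tau'].round(1))
```

```text
[-0.126  0.23  -0.103  1.238  0.058  3.141] [-0.001  0.004 -0.004 -0.001 -0.    -0.   ] [0.53115811 0.03052676 0.21643865] [[ 0.992 -0.125  0.007  0.531]
 [-0.125 -0.99   0.057  0.031]
 [-0.001 -0.058 -0.998  0.216]
 [ 0.     0.     0.     1.   ]] [  0.  -43.1  29.7  -0.    0.2  -0. ]
```

Joint 6 has reached its limit, so I'll take the half-turn grasp by turning about +z.

```bash
python3 -m jog '[0,0,0,0,0,0.04,1, 0,0.05,0,0,0,0.08,1, 0,0.1,0,0,0,0.12,1, 0,0.15,0,0,0,0.16,1, 0,0.2,0,0,0,0.2,1, 0,0.25,0,0,0,0.24,1, 0,0.3,0,0,0,0.28,1, 0,0.35,0,0,0,0.32,1, 0,0.4,0,0,0,0.36,1, 0,0.45,0,0,0,0.4,1, 0,0.5,0,0,0,0.44,1, 0,0.5,0,0,0,0.47,1]'
python3 - <<'E'
from h import *
print(pose().round(3),env.get_state()['joint_pos'].round(3))
E
```

```text
clock: 4.2
tcp_pos: [0.531, 0.1321, 0.216]
orientation: [-0.022, 0.778, 0.628, -0.019]
wrist_force: [-1.6, -0.5, 0.2]
finger_gap: 0.0854
grip_force: 0.0
[[ 0.21   0.976 -0.057  0.531]
 [ 0.978 -0.21   0.011  0.132]
 [-0.001 -0.058 -0.998  0.216]
 [ 0.     0.     0.     1.   ]] [0.088 0.31  0.002 1.318 0.016 1.871]
```

```bash
cat >> h.py <<'E'
def goal(p,yawdeg):
    T=pose(); a=np.radians(yawdeg); x=np.array([np.cos(a),np.sin(a),0]); z=np.array([0,0,-1.])
    G=np.c_[x,np.cross(z,x),z]; rv=Ro.from_matrix(G@T[:3,:3].T).as_rotvec()
    print('shift',((np.array(p)-T[:3,3])/.2).round(3),'turn',(rv/np.pi).round(4),'deg',np.degrees(np.linalg.norm(rv)).round(1))
E
python3 -c "
from h import *
goal([.545,.199,.16],165.93)"
```

```text
shift [ 0.07   0.334 -0.28 ] turn [ 0.011  -0.0171  0.4892] deg 88.1
```

```bash
python3 -m jog '[0.07,0.1,0,0.001,-0.001,0.04,1, 0.07,0.2,0,0.002,-0.003,0.08,1, 0.07,0.3,0,0.003,-0.004,0.12,1, 0.07,0.334,0,0.004,-0.006,0.16,1, 0.07,0.334,0,0.0045,-0.007,0.2,1, 0.07,0.334,-0.05,0.0055,-0.0085,0.24,1, 0.07,0.334,-0.1,0.0065,-0.01,0.28,1, 0.07,0.334,-0.15,0.007,-0.011,0.32,1, 0.07,0.334,-0.2,0.008,-0.013,0.36,1, 0.07,0.334,-0.24,0.009,-0.014,0.4,1, 0.07,0.334,-0.28,0.01,-0.0155,0.44,1, 0.07,0.334,-0.28,0.011,-0.0165,0.475,1]'
python3 - <<'E'
from h import *
T=pose(); im,d=snap('wrist','w3'); P=wcloud(d,T)
hsv=cv2.cvtColor(im,cv2.COLOR_RGB2HSV)
m=(P[...,2]>.076)&(P[...,2]<.1)&(hsv[...,1]>90)&(np.hypot(P[...,0]-.545,P[...,1]-.199)<.06)
B=P[m]; print(m.sum(),B.mean(0)); r=cv2.minAreaRect((B[:,:2]*1000).astype(np.float32)); print(r)
goal([.545,.199,.0613],165.93); print(T[:3,3])
E
```

```text
clock: 5.2
tcp_pos: [0.5441, 0.1973, 0.1582]
orientation: [-0.002, 0.145, 0.989, -0.001]
wrist_force: [-0.5, -0.9, 0.3]
finger_gap: 0.0855
grip_force: 0.0
1756 [0.54140591 0.20147925 0.08643349]
((543.8662719726562, 200.9656982421875), (13.786344528198242, 78.96028900146484), 76.4358139038086)
shift [ 0.003  0.008 -0.488] turn [ 0.0003 -0.0011  0.0131] deg 2.4
[0.54411346 0.19729261 0.15824943]
```

```bash
python3 -m jog '[0,0.014,0,0,-0.001,0.015,1, 0,0.014,-0.15,0,-0.001,0.015,1, 0,0.014,-0.3,0,-0.001,0.015,1, 0,0.014,-0.4,0,-0.001,0.015,1, 0,0.014,-0.485,0,-0.001,0.015,1, 0,0.014,-0.485,0,-0.001,0.015,1, 0,0.014,-0.485,0,-0.001,0.015,1, 0,0.014,-0.485,0,-0.001,0.015,0, 0,0.014,-0.485,0,-0.001,0.015,-1, 0,0.014,-0.485,0,-0.001,0.015,-1, 0,0.014,-0.485,0,-0.001,0.015,-1, 0,0.014,-0.485,0,-0.001,0.015,-1]' 70
python3 -m jog '[0,0,0,0,0,0,-1,0,0,0,0,0,0,-1,0,0,0,0,0,0,-1,0,0,0,0,0,0,-1]'
python3 -c "
from h import *
print(pose()); print(env.get_state())"
```

```text
clock: 6.25
tcp_pos: [0.545, 0.2007, 0.0639]
orientation: [0.001, 0.125, 0.992, -0.0]
wrist_force: [1.0, 0.2, -0.5]
finger_gap: 0.0257
grip_force: 0.0
clock: 6.58
tcp_pos: [0.545, 0.2008, 0.0637]
orientation: [0.001, 0.125, 0.992, -0.0]
wrist_force: [-1.6, 0.5, 6.1]
finger_gap: 0.0128
grip_force: 68.6
[[-9.68902994e-01  2.47432100e-01  2.08426394e-03  5.44950992e-01]
 [ 2.47431750e-01  9.68905231e-01 -4.28097895e-04  2.00752079e-01]
 [-2.12537939e-03  1.00927743e-04 -9.99997736e-01  6.36734548e-02]
 [ 0.00000000e+00  0.00000000e+00  0.00000000e+00  1.00000000e+00]]
{'clock': 6.5833, 'joint_pos': array([ 2.15217862e-01,  4.24384432e-01, -2.19428609e-01,  9.25038529e-01,
       -8.63337705e-04,  4.65246174e-01]), 'qvel': array([-0.00161186,  0.00056823, -0.00099017,  0.00029274, -0.00073756,
       -0.00065822]), 'tau': array([-5.81953232e-02, -4.75813293e+01,  2.48293751e+01, -3.47356433e-01,
       -1.96780072e-02, -2.36187311e-02]), 'tcp_pos': array([0.54495099, 0.20075208, 0.06367345]), 'orientation': array([ 1.06068921e-03,  1.24689125e-01,  9.92195288e-01, -8.24359267e-05]), 'wrist_force': array([-1.57806568,  0.49006942,  6.11331817]), 'ft_torque': array([-0.05615951,  0.12488034, -0.03667028]), 'grip_force': 68.64043235778809, 'finger_gap': 0.012771646078460307}
```

```bash
python3 -m jog '[0,0,0.05,0,0,0,-1, 0,0,0.15,0,0,0,-1, 0,0,0.3,0,0,0,-1, 0,0,0.45,0,0,0,-1, 0,0,0.6,0,0,0,-1, 0,0,0.75,0,0,0,-1, 0,-0.1,0.85,0,0,0.01,-1, 0.03,-0.25,0.85,0,0,0.02,-1, 0.06,-0.4,0.85,0,0,0.027,-1, 0.1,-0.55,0.85,0,0,0.027,-1, 0.14,-0.7,0.85,0,0,0.027,-1, 0.18,-0.85,0.85,0,0,0.027,-1]'
python3 -c "
from h import *
goal([.5912,-.1355,.215],170.5)
s=env.get_state();print(s['wrist_force'],s['ft_torque'],s['joint_pos'])"
```

```text
clock: 7.58
tcp_pos: [0.5799, 0.0294, 0.2326]
orientation: [-0.0, 0.082, 0.997, -0.0]
wrist_force: [1.5, -0.1, -4.1]
finger_gap: 0.0123
grip_force: 68.7
shift [ 0.056 -0.824 -0.088] turn [ 0.0001 -0.0003 -0.0003] deg 0.1
[ 1.52308225 -0.07710305 -4.08969631] [ 0.04335067 -0.09910078  0.001662  ] [-8.73430108e-02  3.24689095e-01  6.52984705e-02  1.31217133e+00
 -4.40135108e-04  7.74896670e-02]
```

```bash
python3 -m jog '[0,-0.15,0,0,0,0,-1, 0,-0.3,0,0,0,0,-1, 0.02,-0.45,0,0,0,0,-1, 0.04,-0.6,0,0,0,0,-1, 0.05,-0.7,0,0,0,0,-1, 0.05,-0.76,-0.05,0,0,0,-1, 0.05,-0.79,-0.08,0,0,0,-1, 0.05,-0.79,-0.08,0,0,0,-1, 0.05,-0.79,-0.08,0,0,0,-1, 0.05,-0.79,-0.08,0,0,0,-1]'
python3 - <<'E'
from h import *
T=pose(); print(T.round(4)); im,d=snap('wrist','w4'); snap('scene','s4')
goal([.5912,-.1355,.19],170.5)
s=env.get_state();print(s['wrist_force'],s['ft_torque'])
E
```

```text
clock: 8.42
tcp_pos: [0.5901, -0.1259, 0.2167]
orientation: [-0.0, 0.082, 0.997, 0.0]
wrist_force: [0.4, 1.0, -2.5]
finger_gap: 0.0128
grip_force: 68.7
[[-9.866e-01  1.630e-01  0.000e+00  5.901e-01]
 [ 1.630e-01  9.866e-01  3.000e-04 -1.259e-01]
 [ 0.000e+00  3.000e-04 -1.000e+00  2.167e-01]
 [ 0.000e+00  0.000e+00  0.000e+00  1.000e+00]]
shift [ 0.003 -0.047 -0.137] turn [ 0.0001  0.0005 -0.0008] deg 0.2
[-1.02200492  0.52401851 -3.31221532] [-0.00196193 -0.0234192  -0.01996847]
```

View pics/w4.png

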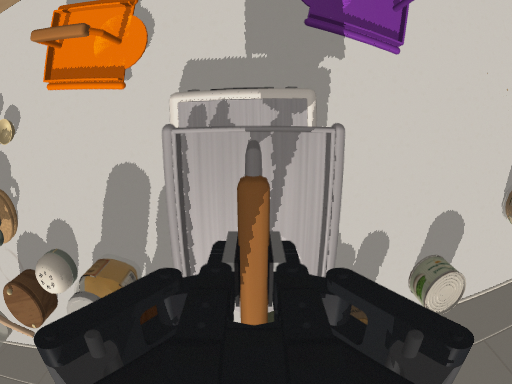

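The pan hangs straight in the grip over the scale. Its rear wall is at row 130 and the housing's display edge at row 93. Next I'll lower it by feel.

```bash
python3 -m jog '[0.003,-0.03,0,0,0,-0.001,-1, 0.003,-0.047,-0.05,0,0,-0.001,-1, 0.003,-0.047,-0.1,0,0,-0.001,-1, 0.003,-0.047,-0.15,0,0,-0.001,-1, 0.003,-0.047,-0.18,0,0,-0.001,-1, 0.003,-0.047,-0.2,0,0,-0.001,-1, 0.003,-0.047,-0.2,0,0,-0.001,-1, 0.003,-0.047,-0.2,0,0,-0.001,-1]'
python3 - <<'E'
from h import *
goal([.5912,-.1355,.17],170.5)
s=env.get_state();print(s['tcp_pos'],s['wrist_force'],s['ft_torque'])
E
```

```text
clock: 9.18
tcp_pos: [0.5909, -0.1366, 0.1767]
orientation: [0.0, 0.084, 0.996, -0.0]
wrist_force: [0.2, 0.7, -3.2]
finger_gap: 0.0126
grip_force: 68.7
shift [ 0.001  0.006 -0.033] turn [0.0001 0.0001 0.0008] deg 0.1
[ 0.59093877 -0.13664626  0.17665602] [ 0.22961972  0.69399824 -3.23662656] [ 0.00716186 -0.0325335   0.00268369]
```

```bash
python3 -m jog '[0.001,0.006,-0.005,0,0,0,-1, 0.001,0.006,-0.01,0,0,0,-1, 0.001,0.006,-0.015,0,0,0,-1, 0.001,0.006,-0.02,0,0,0,-1, 0.001,0.006,-0.025,0,0,0,-1, 0.001,0.006,-0.03,0,0,0,-1, 0.001,0.006,-0.035,0,0,0,-1, 0.001,0.006,-0.04,0,0,0,-1, 0.001,0.006,-0.04,0,0,0,-1]'
python3 -m jog '[0,0,-0.005,0,0,0,-1, 0,0,-0.01,0,0,0,-1, 0,0,-0.015,0,0,0,-1, 0,0,-0.02,0,0,0,-1, 0,0,-0.02,0,0,0,-1]'
python3 -m jog '[0,0,-0.005,0,0,0,-1, 0,0,-0.01,0,0,0,-1, 0,0,-0.015,0,0,0,-1, 0,0,-0.02,0,0,0,-1, 0,0,-0.02,0,0,0,-1]'
```

```text
clock: 9.93
tcp_pos: [0.5912, -0.1355, 0.1687]
orientation: [0.0, 0.084, 0.996, -0.0]
wrist_force: [-0.3, 0.1, -2.9]
finger_gap: 0.0127
grip_force: 68.7
clock: 10.35
tcp_pos: [0.5912, -0.1355, 0.1648]
orientation: [0.0, 0.084, 0.996, -0.0]
wrist_force: [0.7, -0.3, -3.4]
finger_gap: 0.0131
grip_force: 68.7
clock: 10.77
tcp_pos: [0.5912, -0.1355, 0.1608]
orientation: [0.0, 0.084, 0.996, -0.0]
wrist_force: [0.3, -0.1, -4.1]
finger_gap: 0.0128
grip_force: 68.7
```

```bash
python3 -m jog '[0,0,-0.005,0,0,0,-1, 0,0,-0.01,0,0,0,-1, 0,0,-0.015,0,0,0,-1, 0,0,-0.015,0,0,0,-1]'
python3 -m jog '[0,0,-0.005,0,0,0,-1, 0,0,-0.01,0,0,0,-1, 0,0,-0.015,0,0,0,-1, 0,0,-0.015,0,0,0,-1]'
python3 -m jog '[0,0,-0.005,0,0,0,-1, 0,0,-0.01,0,0,0,-1, 0,0,-0.01,0,0,0,-1]'
python3 -m jog '[0,0,-0.005,0,0,0,-1, 0,0,-0.01,0,0,0,-1, 0,0,-0.01,0,0,0,-1]'
```

```text
clock: 11.1
tcp_pos: [0.5912, -0.1355, 0.1577]
orientation: [0.0, 0.084, 0.996, -0.0]
wrist_force: [-0.1, 0.6, -3.4]
finger_gap: 0.0127
grip_force: 68.7
clock: 11.43
tcp_pos: [0.5912, -0.1355, 0.1548]
orientation: [0.0, 0.084, 0.996, -0.0]
wrist_force: [-0.7, -0.3, -3.7]
finger_gap: 0.0128
grip_force: 68.7
clock: 11.68
tcp_pos: [0.5912, -0.1355, 0.1528]
orientation: [0.0, 0.084, 0.996, -0.0]
wrist_force: [-0.1, -0.4, -3.5]
finger_gap: 0.0123
grip_force: 68.7
clock: 11.93
tcp_pos: [0.5913, -0.1355, 0.1508]
orientation: [0.0, 0.084, 0.996, -0.0]
wrist_force: [0.6, 0.3, -3.7]
finger_gap: 0.0127
grip_force: 68.7
```

```bash
for i in 1 2 3; do :; done
python3 -m jog '[0,0,-0.005,0,0,0,-1, 0,0,-0.01,0,0,0,-1, 0,0,-0.01,0,0,0,-1]'
python3 -m jog '[0,0,-0.005,0,0,0,-1, 0,0,-0.01,0,0,0,-1, 0,0,-0.01,0,0,0,-1]'
```

```text
clock: 12.18
tcp_pos: [0.5919, -0.1357, 0.1497]
orientation: [0.001, 0.084, 0.996, -0.0]
wrist_force: [-0.5, -0.4, 0.5]
finger_gap: 0.0126
grip_force: 69.3
clock: 12.43
tcp_pos: [0.5919, -0.1358, 0.1476]
orientation: [0.001, 0.084, 0.996, -0.0]
wrist_force: [1.3, 0.3, 2.1]
finger_gap: 0.0128
grip_force: 69.6
```

```bash
python3 -m jog '[0,0,-0.005,0,0,0,-1, 0,0,-0.01,0,0,0,-1, 0,0,-0.01,0,0,0,-1]'
python3 -m jog '[0,0,-0.005,0,0,0,-1, 0,0,-0.01,0,0,0,-1, 0,0,-0.01,0,0,0,-1]'
python3 -c "
from h import *
s=env.get_state();print(s['tcp_pos'],s['wrist_force'],s['ft_torque'])"
```

```text
clock: 12.68
tcp_pos: [0.5912, -0.1355, 0.1446]
orientation: [0.0, 0.084, 0.996, -0.0]
wrist_force: [-0.0, -0.2, 0.4]
finger_gap: 0.0132
grip_force: 69.4
clock: 12.93
tcp_pos: [0.5907, -0.1354, 0.1419]
orientation: [-0.0, 0.084, 0.996, -0.0]
wrist_force: [0.2, -0.2, -2.8]
finger_gap: 0.0127
grip_force: 68.8
[ 0.59067306 -0.13539697  0.14191738] [ 0.20915443 -0.24046408 -2.82474085] [-0.0908371  -0.11549067  0.02743054]
```

```bash
python3 -m jog '[0,0,-0.005,0,0,0,-1, 0,0,-0.01,0,0,0,-1, 0,0,-0.01,0,0,0,-1]'
python3 -m jog '[0,0,-0.005,0,0,0,-1, 0,0,-0.01,0,0,0,-1, 0,0,-0.01,0,0,0,-1]'
python3 -c "
from h import *
s=env.get_state();print(s['tcp_pos'],s['wrist_force'],s['ft_torque'],pose()[2].round(4))"
```

```text
clock: 13.18
tcp_pos: [0.5906, -0.1353, 0.1399]
orientation: [-0.0, 0.084, 0.996, 0.0]
wrist_force: [0.0, -0.6, -6.4]
finger_gap: 0.0126
grip_force: 68.4
clock: 13.43
tcp_pos: [0.5908, -0.1354, 0.1381]
orientation: [-0.0, 0.084, 0.996, -0.0]
wrist_force: [0.2, -0.2, -8.1]
finger_gap: 0.0127
grip_force: 68.1
[ 0.59084909 -0.1353608   0.1381392 ] [ 0.17583693 -0.17288123 -8.11758175] [-0.07468672 -0.0182541   0.02859924] [ 3.000e-04 -1.000e-04 -1.000e+00  1.381e-01]
```

```bash
python3 -m jog '[0,0,-0.005,0,0,0,-1, 0,0,-0.005,0,0,0,-1, 0,0,-0.005,0,0,0,-1]'
python3 -m jog '[0,0,-0.005,0,0,0,-1, 0,0,-0.005,0,0,0,-1, 0,0,-0.005,0,0,0,-1]'
python3 -m jog '[0,0,-0.005,0,0,0,-1, 0,0,-0.005,0,0,0,-1, 0,0,-0.005,0,0,0,-1]'
python3 -c "
from h import *
s=env.get_state();print(s['tcp_pos'],s['wrist_force'],s['ft_torque'],pose()[2].round(4))"
```

```text
clock: 13.68
tcp_pos: [0.591, -0.1354, 0.1374]
orientation: [0.0, 0.084, 0.996, -0.0]
wrist_force: [-0.4, -0.2, -7.8]
finger_gap: 0.0126
grip_force: 68.1
clock: 13.93
tcp_pos: [0.5911, -0.1355, 0.1367]
orientation: [0.0, 0.084, 0.996, -0.0]
wrist_force: [0.2, -0.4, -9.0]
finger_gap: 0.0131
grip_force: 68.1
clock: 14.18
tcp_pos: [0.5913, -0.1356, 0.1364]
orientation: [0.001, 0.084, 0.996, -0.0]
wrist_force: [-1.8, -1.0, -4.4]
finger_gap: 0.0126
grip_force: 68.7
[ 0.59127695 -0.13558027  0.13644395] [-1.76898642 -0.9767146  -4.41301725] [ 0.0389085   0.35527094 -0.08906051] [-1.400e-03 -5.000e-04 -1.000e+00  1.364e-01]
```

```bash
python3 -m jog '[-0.004,-0.002,-0.005,0,0,0,-1, -0.004,-0.002,-0.005,0,0,0,-1, -0.004,-0.002,-0.005,0,0,0,-1]'
python3 -m jog '[0,0,-0.005,0,0,0,-1, 0,0,-0.005,0,0,0,-1, 0,0,-0.005,0,0,0,-1]'
python3 -c "
from h import *
s=env.get_state();print(s['tcp_pos'],s['wrist_force'],s['ft_torque'],pose()[2].round(4))"
```

```text
clock: 14.43
tcp_pos: [0.591, -0.1358, 0.1362]
orientation: [0.001, 0.084, 0.996, -0.0]
wrist_force: [-2.1, 2.1, 2.7]
finger_gap: 0.0129
grip_force: 69.7
clock: 14.68
tcp_pos: [0.5912, -0.1358, 0.136]
orientation: [0.002, 0.084, 0.996, -0.0]
wrist_force: [-3.4, 3.2, 9.3]
finger_gap: 0.013
grip_force: 70.6
[ 0.59116372 -0.13580195  0.13602018] [-3.38285282  3.21579088  9.33670806] [ 0.76842136  0.88376435 -0.07959211] [-3.60e-03 -3.00e-04 -1.00e+00  1.36e-01]
```

```bash
python3 -m jog '[0,0,0.007,0,0,0,-1, 0,0,0.007,0,0,0,-1, 0,0,0.007,0,0,0,-0.6, 0,0,0.007,0,0,0,-0.4, 0,0,0.007,0,0,0,0, 0,0,0.007,0,0,0,0.3, 0,0,0.007,0,0,0,0.3, 0,0,0.007,0,0,0,0.3, 0,0,0.007,0,0,0,0.3]'
python3 - <<'E'
from h import *
T=pose(); s=env.get_state();print(s['tcp_pos'],s['wrist_force'],s['finger_gap'])
im,d=snap('wrist','w5'); P=wcloud(d,T)
hsv=cv2.cvtColor(im,cv2.COLOR_RGB2HSV)
m=(P[...,2]>.13)&(P[...,2]<.18)&(hsv[...,1]>90)&(np.hypot(P[...,0]-.591,P[...,1]+.1355)<.06)
B=P[m]; r=cv2.minAreaRect((B[:,:2]*1000).astype(np.float32)); print(m.sum(),r,np.percentile(B[:,2],[50,90]))
E
```

```text
clock: 15.43
tcp_pos: [0.5906, -0.1361, 0.1354]
orientation: [0.001, 0.084, 0.996, -0.0]
wrist_force: [0.2, -0.4, -0.4]
finger_gap: 0.0558
grip_force: 0.0
[ 0.59059751 -0.13606039  0.13537327] [ 0.19811179 -0.42944353 -0.39406738] 0.05580151297822237
4371 ((588.07958984375, -135.2315673828125), (49.2677001953125, 67.54474639892578), 47.62773895263672) [0.15903224 0.15999116]
```

View pics/w5.png

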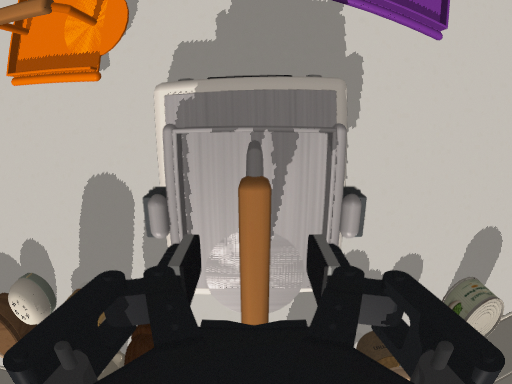

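The fingers are open and clear. The pan sits on the scale with rollers at (158,212) and (352,212) against both edges. I'll retreat upward and check seating and level.

```bash
python3 -m jog '[0,0,0.03,0,0,0,0.3, 0,0,0.1,0,0,0,0.3, 0,0,0.25,0,0,0,0.3, 0,0,0.4,0,0,0,0.5, 0,0,0.55,0,0,0,0.5, 0,0,0.7,0,0,0,0.5, 0,0,0.7,0,0,0,0.5, 0,0,0.7,0,0,0,0.5, 0,0,0.7,0,0,0,0.5]'
python3 - <<'E'
from h import *
def fit(X,n):
    A=np.c_[X[:,:2]-X[:,:2].mean(0),np.ones(len(X))]; k=np.linalg.lstsq(A,X[:,2],rcond=None)[0]
    r=X[:,2]-A@k; A=A[abs(r)<.003]; z=X[:,2][abs(r)<.003]; k=np.linalg.lstsq(A,z,rcond=None)[0]
    print(n,len(z),'mean',X[:,:2].mean(0).round(3),k.round(4))
a=-.166;R=np.array([[np.cos(a),np.sin(a)],[-np.sin(a),np.cos(a)]])
T=pose(); im,d=snap('wrist','w6'); im2,d2=snap('top','t6'); snap('scene','s6')
for n,P,i in(('w',wcloud(d,T),im),('t',cloud('top',d2),im2)):
    L=P.copy(); L[...,:2]=(P[...,:2]-[.591,-.1357])@R.T
    q=L.reshape(-1,3); s=cv2.cvtColor(i,cv2.COLOR_RGB2HSV).reshape(-1,3)
    m=(abs(q[:,0])<.05)&(abs(q[:,1])<.045)&(q[:,2]>.078)&(q[:,2]<.098); fit(q[m],n+' floor')
    m=(abs(q[:,0])<.06)&(abs(q[:,1])<.03)&(q[:,2]>.145)&(q[:,2]<.175)&(s[:,1]>90); fit(q[m],n+' bar'); print(q[m].min(0),q[m].max(0))
    m=(abs(q[:,0])>.08)&(abs(q[:,0])<.1)&(abs(q[:,1])<.07)&(abs(q[:,2]-.039)<.01); print('housing z',np.median(q[m,2]))
    for sg in(1,-1):
        m=(abs(q[:,0])<.012)&(abs(q[:,1]*sg-.068)<.02)&(q[:,2]>.088); print('clip',np.percentile(q[m],[5,50,95],axis=0).round(4).tolist())
b=cv2.resize(np.load('pics/s6.npz')['im'][150:260,220:360],None,fx=5,fy=5,interpolation=cv2.INTER_CUBIC)
cv2.imwrite('pics/c6.png',b[:,:,::-1])
E
```

```text
clock: 16.23
tcp_pos: [0.5905, -0.1359, 0.2753]
orientation: [0.001, 0.084, 0.996, -0.0]
wrist_force: [-0.5, -0.0, 0.4]
finger_gap: 0.0644
grip_force: 0.0
w floor 5525 mean [-0.002 -0.   ] [-0.0022  0.0011  0.086 ]
w bar 1237 mean [-0.003 -0.   ] [ 0.0004 -0.0104  0.1589]
[-0.0402805  -0.0070836   0.14947517] [0.03855772 0.00646776 0.16153629]
housing z 0.03757850456714429
clip [[-0.0117, 0.0497, 0.0971], [-0.008, 0.0547, 0.3549], [0.0089, 0.0653, 0.3769]]
clip [[-0.0118, -0.0658, 0.0973], [-0.0073, -0.0551, 0.3546], [0.0087, -0.0497, 0.3768]]
t floor 311 mean [0.002 0.03 ] [-0.0004  0.0117  0.0861]
t bar 0 mean [nan nan] [0. 0. 0.]<stdin>:3: RuntimeWarning: Mean of empty slice.
  ret = um.true_divide(
<stdin>:5: RuntimeWarning: Mean of empty slice.
Traceback (most recent call last):
ValueError: zero-size array to reduction operation minimum which has no identity
```

View pics/w6.png

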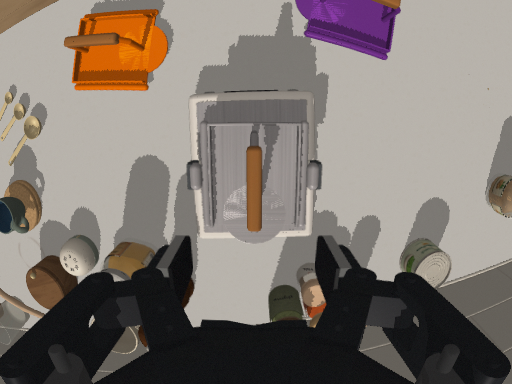

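The pan is level (floor slope about 0.002) with its bar at about 0.152 m. It's centred between the two clips, with the lip pointing away from the display, and the arm is clear, so I'm handing in.

```bash
python3 -c "
from workcell import env
print(env.hand_in())"
```

```text
the job is handed in; nothing more can be done
None
```

I put the pan back on the scale with its lip pointing away from the display and let go. Both clips are over its edges and it measures level at seat height. I pressed with about 13 N at most, going by the force readings I took, and handed the job in at about 16 s. The hand-in gave no verdict.

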